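Criss-cross pile of corner brackets for the bench dryer

TASK

Pile the two loose L-shaped brackets squarely on the one already lying on the dryer's shuttle, one on the other, each turned half round from the one below so that its elbow lies over the open corner below and the outer edges line up. Then push the shuttle by its upright tab fully home to the stop at the dryer's blower end, leaving the pile of three standing flat and undisturbed in the middle of the deck. Leave the bottle and the beaker where they are.

Things in the scene. Friction and masses are not known exactly. Their poses are not given: they have to be found in the camera images.
- bracket_first: Flat L of grey nylon, 14 mm thick, 0.11 kg: two legs 42 mm wide along two sides of a 100 mm square, the other 58 x 58 mm corner empty. Origin: centre of that square, on the underside. Leg 1: x -50..50, y -50..-8; leg 2: x -50..-8, y -50..50. z up. Starts flat on the shuttle's deck near its middle, underside 30 mm above the table: the bottom of the pile.
- bracket_a: Flat L of grey nylon, 14 mm thick, 0.11 kg: two legs 42 mm wide along two sides of a 100 mm square, the other 58 x 58 mm corner empty. Origin: centre of that square, on the underside. Leg 1: x -50..50, y -50..-8; leg 2: x -50..-8, y -50..50. z up. Starts flat on the table, to one side of the dryer. Grip it across a leg, beside the notch. Drawn holes are not real.
- bracket_b: Flat L of grey nylon, 14 mm thick, 0.11 kg: two legs 42 mm wide along two sides of a 100 mm square, the other 58 x 58 mm corner empty. Origin: centre of that square, on the underside. Leg 1: x -50..50, y -50..-8; leg 2: x -50..-8, y -50..50. z up. On the table, the dryer's other side. Either may go on first. Half round, only leg ends overlap: it tips if shifted over 14 mm towards its own elbow.
- bracket_first_elbow (a point): Outer corner of bracket_first's elbow, at mid thickness (7 mm above its underside).
- bracket_a_elbow (a point): The same point of bracket_a.
- bracket_b_elbow (a point): The same point of bracket_b.
- shuttle (a joint): Travel of the shuttle along its rails in m: 0 pulled out (at the start), 0.10 fully home at the stop near the blower. It stays where it is left; pushing it takes about 3 N, plus 1 N for each 0.1 m/s of speed.
- deck (a point): Centre of the top of the shuttle's flat steel deck (160 mm along x, 150 mm along y, 30 mm above the table). x points along the travel, away from the robot, to the blower; z up. Moves with the shuttle.
- tab (a point): Middle of the top edge of the shuttle's upright steel push tab, on its outer face (towards the robot), 100 mm from the deck's centre towards -x, 75 mm above the table. Tab: 60 mm wide (y), 6 mm thick, standing 45 mm above the deck. Axes as the deck: pushing the outer face along +x drives the shuttle home. The space on its outer side is clear.
- dryer: Bench dryer, fixed: low base with rails under the shuttle and, 200 to 290 mm from the origin along x, a white blower housing 200 mm wide (y), 95 mm high, with a grille on its near face. Origin: on the table, under the deck's centre when the joint is 0. x along the shuttle's travel to the blower, z up.
- bottle: Bystander: amber glass bottle with cap, 60 mm across, 170 mm tall. Origin: centre of its underside, z up.
- beaker: Bystander: open glass beaker, 80 mm across, 85 mm tall. Origin: centre of its underside, z up.
There are look-alikes about, which are no part of the job. Leave any green look-alike of the bracket_b alone. Leave any turquoise look-alike of the bracket_a alone.

How it is judged:
On the way, in this order (a step that is already met when the one before it is completed fails the run):
1. one loose bracket lies on the first, turned half round (((horizontal distance between bracket_a and bracket_first below 0.013 m and x of bracket_a_elbow in the frame of bracket_first above 0.034 m and y of bracket_a_elbow in the frame of bracket_first above 0.034 m and z of bracket_a in the frame of bracket_first between 0.01 and 0.018 m and angle between bracket_a's own z axis and vertical below 0.06 rad) or (horizontal distance between bracket_b and bracket_first below 0.013 m and x of bracket_b_elbow in the frame of bracket_first above 0.034 m and y of bracket_b_elbow in the frame of bracket_first above 0.034 m and z of bracket_b in the frame of bracket_first between 0.01 and 0.018 m and angle between bracket_b's own z axis and vertical below 0.06 rad))), for 0.2 s.
2. the other loose bracket lies on top, turned half round again (((horizontal distance between each of bracket_a, bracket_b and bracket_first below 0.013 m and x of bracket_a_elbow in the frame of bracket_first above 0.034 m and y of bracket_a_elbow in the frame of bracket_first above 0.034 m and z of bracket_a in the frame of bracket_first between 0.01 and 0.018 m and angle between each of bracket_a, bracket_b's own z axis and vertical below 0.06 rad and x of bracket_b_elbow in the frame of bracket_a above 0.034 m and y of bracket_b_elbow in the frame of bracket_a above 0.034 m and z of bracket_b in the frame of bracket_first between 0.024 and 0.032 m) or (horizontal distance between each of bracket_b, bracket_a and bracket_first below 0.013 m and x of bracket_b_elbow in the frame of bracket_first above 0.034 m and y of bracket_b_elbow in the frame of bracket_first above 0.034 m and z of bracket_b in the frame of bracket_first between 0.01 and 0.018 m and angle between each of bracket_b, bracket_a's own z axis and vertical below 0.06 rad and x of bracket_a_elbow in the frame of bracket_b above 0.034 m and y of bracket_a_elbow in the frame of bracket_b above 0.034 m and z of bracket_a in the frame of bracket_first between 0.024 and 0.032 m))), for 0.2 s.
3. the shuttle is pushed home under the complete pile (value of joint shuttle above 0.094 m and ((horizontal distance between each of bracket_a, bracket_b and bracket_first below 0.013 m and x of bracket_a_elbow in the frame of bracket_first above 0.034 m and y of bracket_a_elbow in the frame of bracket_first above 0.034 m and z of bracket_a in the frame of bracket_first between 0.01 and 0.018 m and angle between each of bracket_a, bracket_b's own z axis and vertical below 0.06 rad and x of bracket_b_elbow in the frame of bracket_a above 0.034 m and y of bracket_b_elbow in the frame of bracket_a above 0.034 m and z of bracket_b in the frame of bracket_first between 0.024 and 0.032 m) or (horizontal distance between each of bracket_b, bracket_a and bracket_first below 0.013 m and x of bracket_b_elbow in the frame of bracket_first above 0.034 m and y of bracket_b_elbow in the frame of bracket_first above 0.034 m and z of bracket_b in the frame of bracket_first between 0.01 and 0.018 m and angle between each of bracket_b, bracket_a's own z axis and vertical below 0.06 rad and x of bracket_a_elbow in the frame of bracket_b above 0.034 m and y of bracket_a_elbow in the frame of bracket_b above 0.034 m and z of bracket_a in the frame of bracket_first between 0.024 and 0.032 m))), for 0.2 s.
At the end, for the whole second after the job is handed in: Shuttle within 6 mm of its stop; all brackets flat (0.06 rad), at rest, undersides 0, 14, 28 mm (each within 4) above the deck, centres within 13 mm of the first's, each elbow 34 mm or more (ideal 50) along both axes of the bracket below; the first within 30 mm of the deck's centre (all of step 3 and horizontal distance between bracket_first and deck below 0.03 m and angle between bracket_first's own z axis and vertical below 0.06 rad and z of bracket_first in the frame of deck between -0.004 and 0.004 m and linear speed of each of bracket_first, bracket_a, bracket_b below 0.02 m/s); the robot touches nothing.
It fails at once if bottle is moved more than 3 cm (distance of bottle from where it was at the start of the episode above 0.03 m).
It fails at once if beaker is moved more than 3 cm (distance of beaker from where it was at the start of the episode above 0.03 m).
It fails at once if bottle is tipped over (angle between bottle's own z axis and vertical above 0.3 rad).
It fails at once if beaker is tipped over (angle between beaker's own z axis and vertical above 0.3 rad).
It also fails if it takes over 70 s, if anything falls off the work surface, if the arm or the gripper's body presses on something with over 40 N, if the wrist force passes 120 N, or if a joint passes its speed limit or range.

ROBOT

A 6-joint arm with a two-finger parallel gripper is mounted at the origin on the work surface. World frame = base frame: x ahead of the robot, y to its left, z up, the work surface at z = 0. Lengths are in m, angles in rad, forces in N, time in s.
With the tool pointing down it reaches from about 0.35 to 0.8 m from the base axis. Payload 7.3 kg.
Tool frame: the origin (TCP) lies between the finger pads; the fingertips stand 25 mm ahead of it and the grasp point (between the pads) lies 6 mm ahead of it (r.tip_extent is the distance from the TCP to the fingertips, in m); z points along the fingers, y is the line along which they close (so a half turn about z gives the same grasp; the last joint's range is limited). The gripper opens to 85 mm and grips with 20 to 120 N. Pads are 22 mm wide; open, the fingers measure 114 mm over their backs; the gripper's body (76 mm by 85 mm) begins 54 mm behind the grasp point. The pads swing forward as they close: fully open they stand 13 mm farther back than shut.
Start: joints at [-1.361, 0.342, 1.524, -0, 1.275, -0.146], TCP at [0.183, -0.492, 0.256] pointing down, gripper open.
Joint ranges: [-2.53, 2.53], [-0.77, 2.02], [0.04, 2.7], [-1, 4.14], [0.28, 2.66], [-3.11, 3.11]. Speed limits (rad/s): [2.57, 2.57, 3.14, 3.14, 3.14, 3.14].

INTERFACE

Orientations are given as a unit quaternion [x, y, z, w].
In Python, from workcell import r, command_gripper, optics gives the robot as it stands. The module is installed in compiled form; this text tells all that it offers. Calls block until the motion is done:
- r.reach(position, orientation): joint-space move of the TCP to a pose.
- r.move_straight(position, orientation=None, speed=0.15, max_force=None): straight line of the TCP; orientation=None keeps the orientation; speed is the mean speed in m/s. With max_force (N) it stops when the force on the tool has changed by that much, and returns True; else False.
- r.movej(angles): joint-space move.
- command_gripper(opening, force=None): finger opening in m; force is the grip in N (None keeps the last); returns when the fingers have stopped.
- r.hold(seconds).
- r.solve_ik(position, orientation): joint angles nearest the present ones, or None.
- r.read_state(): the state.
- optics.get_image(name): name is "scene" or "top" or "wrist"; returns (picture, depth): 480x640x3 uint8, red, green, blue; 480x640 float32, m along the optical axis (not along the pixel's ray), 0 where there is no reading.
- optics.camera_model(name): a dict with "K" (3x3 intrinsics, pixels), "k1" (the pictures are not rectified: a ray, as slopes to the right and down, at radius r is drawn at 1 + k1 r^2 times it, then the intrinsics apply), "R" (3x3) and "t" (3): a world point X has camera coordinates R X + t; the wrist camera has in their place "tool_from_camera" (4x4, takes a point from camera to tool coordinates, whose origin is the TCP and whose axes are the flange's). Camera axes: x right, y down, z forward; pixel columns grow to the right and rows downward; lengths in m; the calibration is good to about 2 mm. A picture is of the moment at which its call begins: read the wrist's pose just before it. camera_model takes no time and is no camera call.
A pose or a line that the arm cannot do raises r.PlanningError and nothing moves.
- r.finish_job(): hands the job in; it is judged then, once.
The state is a dict: "time_s": time; "joint_positions": joint angles; "dq": joint speeds; "tau": joint torques, N m; "eef_pos": TCP position; "eef_rot": TCP orientation; "contact_force": force on the tool from outside, world axes, zero at the start; "torque": the same for the moment, N m; "grip_width": finger opening in m; "grip_force": force on a finger pad.
Only numpy, scipy, OpenCV 4.12 (cv2) and the standard library are available. Lean on these libraries where they do the work, as an engineer would, in place of code of your own. Each camera call takes 0.05 s, during which the arm holds its last target. There are 200 camera calls.

## Working session

There is one attempt and no reset: what is moved stays moved. The work goes in short steps, each a Python script; the robot and the scene stay as the last script left them, time stands still between calls to the robot, and variables do not carry over. Pictures are saved under pics/ and viewed, at most 10 in all, crops included, and the job is handed in when it is done.

```bash
mkdir -p pics; python3 - <<'E'
from workcell import r, optics
import cv2,numpy as np
for n in("top","scene"):
    p,d=optics.get_image(n); cv2.imwrite(f"pics/{n}0.png",p[:,:,::-1]); np.savez(f"{n}0.npz",p=p,d=d)
    m=optics.camera_model(n); print(n,{k:np.round(np.array(v),3).tolist() for k,v in m.items()})
print({k:np.round(np.array(v),3).tolist() for k,v in optics.camera_model("wrist").items()})
print(r.read_state()["eef_rot"],r.tip_extent,r.read_state()["time_s"])
E
```

```text
top {'K': [[557.078, 0.0, 330.614], [0.0, 557.078, 234.586], [0.0, 0.0, 1.0]], 'k1': -0.035, 'R': [[0.001, -1.0, -0.028], [-0.993, 0.002, -0.114], [0.114, 0.028, -0.993]], 't': [-0.029, 0.518, 1.202]}
scene {'K': [[567.872, 0.0, 317.57], [0.0, 567.872, 243.464], [0.0, 0.0, 1.0]], 'k1': -0.025, 'R': [[-0.521, 0.854, 0.02], [0.626, 0.397, -0.671], [-0.581, -0.337, -0.741]], 't': [0.31, -0.229, 1.573]}
{'K': [[345.36, 0.0, 318.621], [0.0, 345.36, 234.808], [0.0, 0.0, 1.0]], 'k1': 0.02, 'tool_from_camera': [[0.0, -0.959, -0.283, 0.071], [1.0, 0.0, 0.0, 0.0], [-0.0, -0.283, 0.959, -0.117], [0.0, 0.0, 0.0, 1.0]]}
[ 9.84220039e-01  1.76947591e-01 -3.61536749e-05 -6.81415076e-04] 0.025 0.1
```

View pics/top0.png

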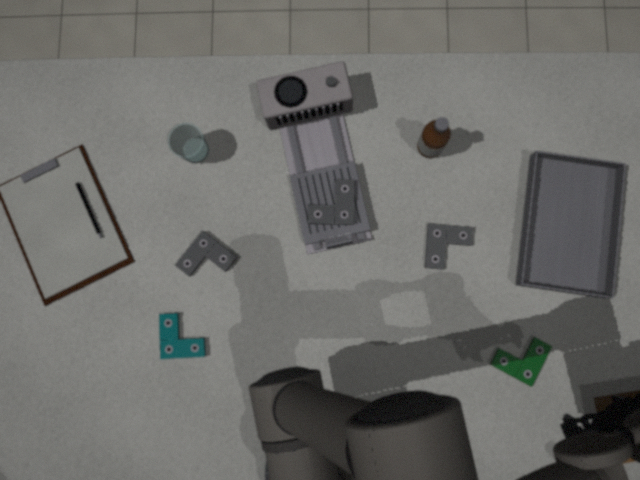

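View pics/scene0.png

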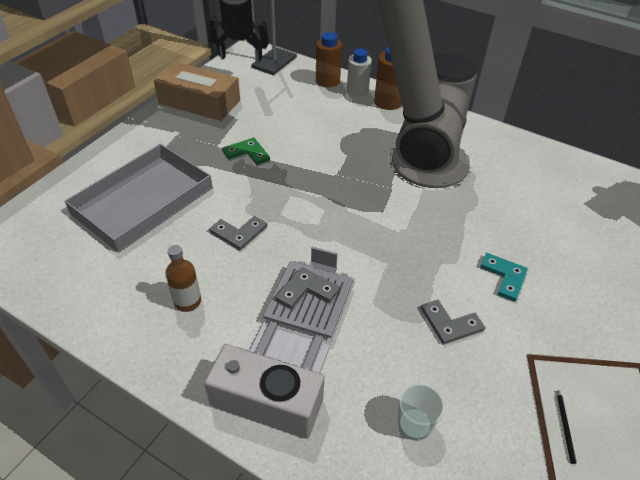

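The top view shows two grey loose brackets, left at (207,253) and right at (448,245). The first bracket is on the shuttle at (335,202), with the tab at (340,243). The look-alikes are turquoise at (182,336) and green at (522,360), and I'll leave both alone. The scene view agrees: grey brackets at (452,322) and (238,232). I'll take the grey pair and check them close up.

```bash
cat > h.py <<'E'
import numpy as np, cv2
from scipy.spatial.transform import Rotation as Ro
from workcell import r, command_gripper, optics
def q(yaw):
    c,s=np.cos(yaw),np.sin(yaw)
    return Ro.from_matrix(np.array([[c,s,0],[s,-c,0],[0,0,-1]])).as_quat()
def cam(name):
    m=optics.camera_model(name)
    if name=="wrist":
        s=r.read_state(); T=np.array(m["tool_from_camera"]); A=Ro.from_quat(s["eef_rot"]).as_matrix()
        Rw=A@T[:3,:3]; o=A@T[:3,3]+np.array(s["eef_pos"])
    else:
        Rw=np.array(m["R"]).T; o=-Rw@np.array(m["t"])
    return np.array(m["K"]),m["k1"],Rw,o
def rays(px,c):
    K,k1,Rw,o=c
    u=cv2.undistortPoints(np.float64(px).reshape(-1,1,2),K,np.array([k1,0,0,0.])).reshape(-1,2)
    return np.c_[u,np.ones(len(u))]@Rw.T
def plane(px,c,z):
    d=rays(px,c); return c[3]+d*((z-c[3][2])/d[:,2])[:,None]
def height(depth,c):
    v,u=np.mgrid[:480,:640]; d=rays(np.c_[u.ravel(),v.ravel()],c)
    P=c[3]+d*depth.reshape(-1,1); P[depth.ravel()==0]=np.nan
    return P.reshape(480,640,3)
def lpose(mask,c,z):
    """L pose from its mask, rays onto plane z: x, y, yaw, side lengths"""
    cs,_=cv2.findContours(mask.astype(np.uint8),cv2.RETR_EXTERNAL,cv2.CHAIN_APPROX_NONE)
    k=max(cs,key=cv2.contourArea).reshape(-1,2)
    W=plane(k,c,z)[:,:2]; (cx,cy),wh,a=cv2.minAreaRect((W*1000).astype(np.float32))
    f=np.zeros_like(mask,np.uint8); cv2.drawContours(f,[k.reshape(-1,1,2)],-1,1,-1)
    v,u=np.nonzero(f); g=plane(np.c_[u,v],c,z)[:,:2].mean(0)-np.array([cx,cy])/1000
    t=np.arctan2(*(-g)[::-1])-np.pi/4            # local +x+y diagonal is opposite the elbow
    a=np.radians(a); a+=np.round((t-a)/(np.pi/2))*np.pi/2
    return cx/1000,cy/1000,np.arctan2(np.sin(a),np.cos(a)),wh,np.degrees(t-a),np.hypot(*g)
E
python3 - <<'E'
from h import *
z=np.load("top0.npz"); p,d=z["p"],z["d"]; c=cam("top"); P=height(d,c)
for n,(u,v),h in(("left",(207,253),.014),("right",(448,245),.014),("first",(345,200),.044)):
    print(n,plane([(u,v)],c,h)[0].round(3),p[v-8:v+8,u-8:u+8].reshape(-1,3).mean(0).round(),np.nanmedian(P[v-4:v+4,u-4:u+4,2]).round(4))
    g=p.mean(2); m=(abs(P[...,2]-h)<.007)&(g<105)
    w=np.zeros_like(m); w[v-35:v+35,u-40:u+40]=1; m=cv2.morphologyEx((m&w).astype(np.uint8),cv2.MORPH_OPEN,np.ones((3,3)))
    print(lpose(m,c,h))
print("shadow grey",p[300,240],"table",p[300,140], "tab",plane([(340,243)],c,.075))
E
```

```text
left [0.479 0.249 0.014] [73. 73. 74.] 0.013
(0.46151821899414064, 0.25291444396972657, np.float64(2.4853999475854387), (102.13182830810547, 99.42667388916016), np.float64(-0.1401445375288815), np.float64(0.015323525509956812))
right [ 0.496 -0.29   0.014] [89. 90. 89.] 0.0093
(0.49238516235351565, -0.29121771240234373, np.float64(3.0571973449612915), (100.9323959350586, 99.42591857910156), np.float64(1.2376219250432936), np.float64(0.014860253319425422))
first [ 0.593 -0.061  0.044] [71. 72. 73.] 0.0426
(0.5910576171875, -0.029095062255859373, np.float64(-0.0037388118543622006), (98.87580871582031, 98.15706634521484), np.float64(-1.0965788135677976), np.float64(0.015534910490368339))
shadow grey [118 118 115] table [131 130 126] tab [[ 0.49489547 -0.05022811  0.075     ]]
```

```bash
cat >> h.py <<'E'
def look(x,y,yaw,h,name,dark=105,hh=.19,back=.0):
    r.reach([x-back*np.cos(yaw),y-back*np.sin(yaw),h+hh],q(yaw)); r.hold(.3)
    c=cam("wrist"); p,d=optics.get_image("wrist"); cv2.imwrite(f"pics/{name}.png",p[:,:,::-1]); np.savez(f"{name}.npz",p=p,d=d,o=c[3],Rw=c[2])
    P=height(d,c); m=(abs(P[...,2]-h)<.007)&(p.mean(2)<dark)&(np.hypot(P[...,0]-x,P[...,1]-y)<.09)
    m=cv2.morphologyEx(m.astype(np.uint8),cv2.MORPH_OPEN,np.ones((5,5)))
    n,l,s,_=cv2.connectedComponentsWithStats(m); m=(l==1+np.argmax(s[1:,4])).astype(np.uint8)
    cv2.imwrite(f"pics/{name}_m.png",np.where(m[...,None]>0,[0,0,255],p[:,:,::-1]))
    return lpose(m,c,h)
E
python3 - <<'E'
from h import *
print("right",look(.492,-.291,-.5,.014,"wr",back=.01))
print("first",look(.591,-.029,0,.044,"wf",back=.01))
print(r.read_state()["time_s"])
a=[cv2.resize(cv2.imread(f"pics/{n}_m.png"),(400,300)) for n in("wr","wf")]
b=[cv2.resize(cv2.imread(f"pics/{n}.png"),(400,300)) for n in("wr","wf")]
cv2.imwrite("pics/w1.png",np.vstack([np.hstack(b),np.hstack(a)]))
E
```

```text
right (0.528376220703125, -0.2551528778076172, np.float64(2.7639088735910993), (23.62078285217285, 31.62928009033203), np.float64(-24.36427500530147), np.float64(0.0015281637276413308))
first (0.5917455444335937, -0.03393135452270508, np.float64(-0.02683707377889188), (92.69947814941406, 99.29486846923828), np.float64(2.7806166550475244), np.float64(0.015081443443615028))
3.2583[ WARN:0@1.229] global loadsave.cpp:1063 imwrite_ Unsupported depth image for selected encoder is fallbacked to CV_8U.
```

View pics/w1.png

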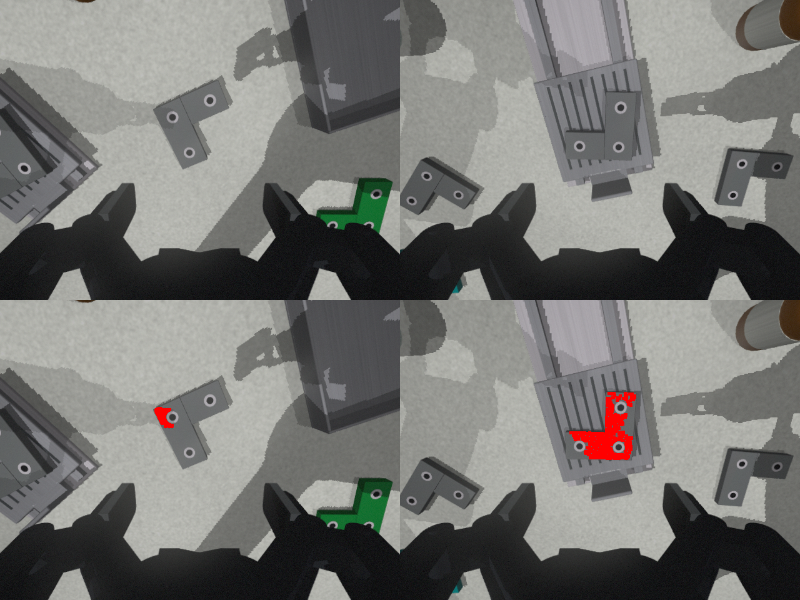

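The close-ups, in 800x600 collage coordinates, show the right grey bracket at (190,120). It's plainly not the green one at (360,205). The first bracket is on the slotted deck at (605,130), with the tab at (610,188). The mask threshold was too dark, so I'll redo the estimate on the saved images.

```bash
python3 - <<'E'
from h import *
m=optics.camera_model("wrist"); K=np.array(m["K"])
for n,x,y,h in(("wr",.492,-.291,.014),("wf",.591,-.029,.044)):
    z=np.load(n+".npz"); p,d=z["p"],z["d"]; c=(K,m["k1"],z["Rw"],z["o"]); P=height(d,c); g=p.mean(2)
    near=np.hypot(P[...,0]-x,P[...,1]-y)<.085
    print(n,np.nanpercentile(P[...,2][near],[5,20,50,80,95]).round(4))
    for dark,lo in((115,.006),(125,.006),(135,.006),(255,.006),(255,.008),(125,.03)):
        k=(P[...,2]>h-lo)&(P[...,2]<h+.01)&near&(g<dark)
        k=cv2.morphologyEx(k.astype(np.uint8),cv2.MORPH_OPEN,np.ones((5,5)))
        _,l,s,_=cv2.connectedComponentsWithStats(k); k=(l==1+np.argmax(s[1:,4])).astype(np.uint8)
        print(dark,lo,[np.round(v,4).tolist() for v in lpose(k,c,h)])
E
```

```text
wr [-0.0012  0.0126  0.2476  0.2648  0.2749]
115 0.006 [0.4926, -0.2928, 3.0575, [98.9831, 99.046], -10.3973, 0.0158]
125 0.006 [0.4925, -0.2926, 3.053, [99.1781, 99.1663], -9.6277, 0.0156]
135 0.006 [0.4924, -0.2926, 3.0556, [99.3059, 99.3707], -9.8865, 0.0156]
255 0.006 [0.4924, -0.2926, 3.0556, [99.3222, 99.3707], -9.1539, 0.0155]
255 0.008 [0.4924, -0.2926, 3.0547, [99.2855, 99.4439], -9.0218, 0.0155]
125 0.03 [0.4935, -0.2964, 3.0575, [106.7844, 101.583], -7.4844, 0.0153]
wf [0.0289 0.0428 0.2776 0.2947 0.3048]
115 0.006 [0.5917, -0.0308, -0.0234, [99.4247, 99.2629], 8.2535, 0.014]
125 0.006 [0.5917, -0.0308, -0.0234, [99.4247, 99.2629], 8.2535, 0.014]
135 0.006 [0.5917, -0.0308, -0.0234, [99.4247, 99.2629], 8.2535, 0.014]
255 0.006 [0.5917, -0.0308, -0.0234, [99.4247, 99.2629], 8.2535, 0.014]
255 0.008 [0.5917, -0.0308, -0.0234, [99.4247, 99.2806], 8.0629, 0.0139]
125 0.03 [0.601, -0.0321, 0.0615, [136.6637, 117.7426], -8.2049, 0.0059]
```

```bash
cat >> h.py <<'E'
def w(pose,l):
    c,s=np.cos(pose[2]),np.sin(pose[2]); return np.array([pose[0]+c*l[0]-s*l[1],pose[1]+s*l[0]+c*l[1]])
GR=[((-29,8),np.pi/2),((-29,8),-np.pi/2),((8,-29),0),((8,-29),np.pi)]
def choose(src,dst):
    best=None
    for l,a in GR:
        l=np.array(l)/1000; js=[]
        for P in(src,dst):
            for z in(.026,.16): js.append(r.solve_ik([*w(P,l),z],q(P[2]+a)))
        if any(j is None for j in js): continue
        js=np.array(js); cost=abs(js[:,5]).max()+abs(js[0]-js[2]).max()
        if best is None or cost<best[0]: best=(cost,l,a)
    print("grip",best); return best[1:]
def pick_place(src,dst,z,lift=.16):
    l,a=choose(src,dst)
    s,d=w(src,l),w(dst,l); qs,qd=q(src[2]+a),q(dst[2]+a)
    command_gripper(.07,40); r.reach([*s,.12],qs)
    print("touch",r.move_straight([*s,.026],speed=.1,max_force=10),r.read_state()["eef_pos"])
    command_gripper(.03,40); print("width",r.read_state()["grip_width"])
    r.move_straight([*s,lift],speed=.12); print("lifted",r.read_state()["grip_width"],r.read_state()["contact_force"])
    r.reach([*d,lift],qd); r.move_straight([*d,z+.04],speed=.12); r.hold(.2)
    return l,a,d
E
sed -i 's/dark=105/dark=256/' h.py
python3 - <<'E'
from h import *
F=(.5917,-.0308,-.0234); B=(.4924,-.2926,3.0555)
T=(F[0],F[1],F[2]+np.pi)
l,a,d=pick_place(B,T,.070); np.savez("g.npz",l=l,a=a,d=d)
p,_=optics.get_image("wrist"); p2,_=optics.get_image("scene")
cv2.imwrite("pics/pl1.png",cv2.resize(np.hstack([p,p2])[:,:,::-1],(800,300)))
print(r.read_state()["eef_pos"],r.read_state()["time_s"])
E
```

```text
grip (np.float64(1.0358897026322742), array([-0.029,  0.008]), -1.5707963267948966)
touch False [ 0.52102332 -0.30334744  0.02668353]
width 0.040603386291391125
lifted 0.04061329705388385 [ 0.66375037  0.23237522 -1.29740752]
[ 0.62083018 -0.0395413   0.11074277] 9.9583
```

View pics/pl1.png

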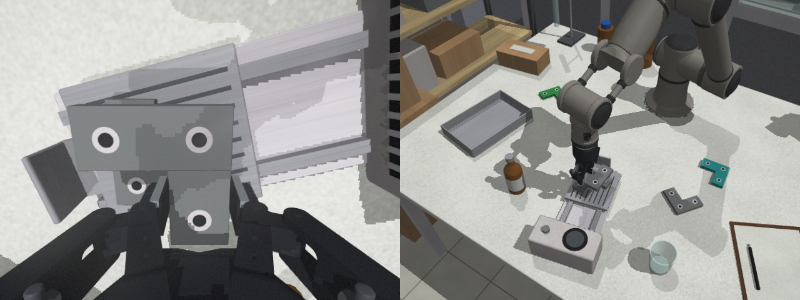

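The bracket is held level over the first, with its elbow over the open corner. I'll lower it, release, check it, then look at the left one.

```bash
cat >> h.py <<'E'
def drop(d,z):
    print("contact",r.move_straight([*d,z-.002],speed=.04,max_force=4),r.read_state()["eef_pos"])
    command_gripper(.065); r.move_straight([*d,z+.12],speed=.12)
E
python3 - <<'E'
from h import *
d=np.load("g.npz")["d"]; drop(d,.070)
print("placed",look(.5917,-.0308,0,.058,"wp1",back=.01))
print("left",look(.4615,.2529,.5,.014,"wl",back=.01))
print(r.read_state()["time_s"])
a=[cv2.resize(cv2.imread(f"pics/{n}{s}.png"),(400,300)) for s in("","_m") for n in("wp1","wl")]
cv2.imwrite("pics/w2.png",np.vstack([np.hstack(a[:2]),np.hstack(a[2:])]))
E
```

```text
contact True [ 0.62033205 -0.03941614  0.07080819]
placed (0.5915413818359375, -0.030277099609375, np.float64(3.1230103139257115), (99.39128875732422, 99.31779479980469), np.float64(-7.541424480120272), np.float64(0.015789031142898195))
left (0.4621906433105469, 0.25358932495117187, np.float64(2.484984228139277), (99.4134292602539, 99.2945327758789), np.float64(4.487619939496949), np.float64(0.0162174421124341))
15.6333[ WARN:0@1.895] global loadsave.cpp:1063 imwrite_ Unsupported depth image for selected encoder is fallbacked to CV_8U.
```

View pics/w2.png

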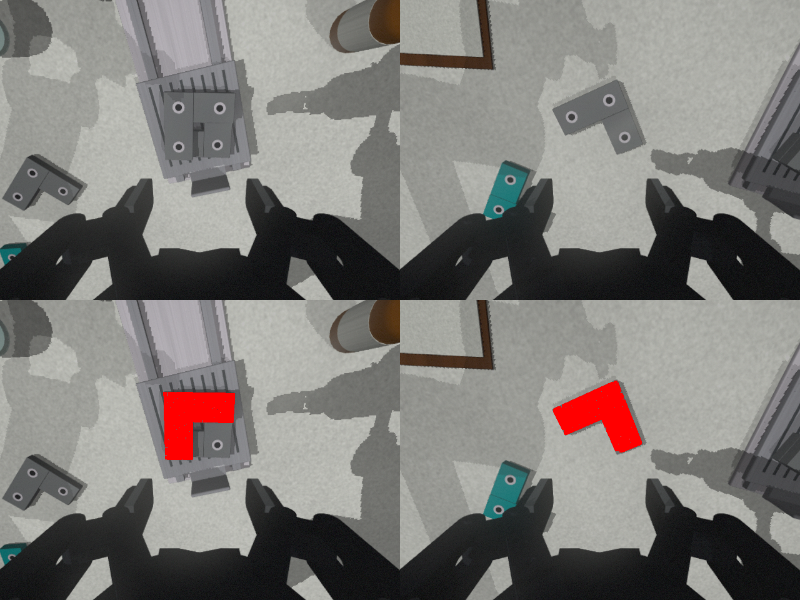

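The collage shows the placed bracket square on the first, at (200,125), within 1 mm. The left grey bracket is at (600,115), with the turquoise one separate at (507,190). Now the second pick and place.

```bash
python3 - <<'E'
from h import *
l,a,d=pick_place((.4622,.2536,2.485),(.5917,-.0305,-.0205),.084)
drop(d,.084)
print("top",look(.5917,-.0305,0,.072,"wt",back=.01))
# deck edge direction and tab from height map
z=np.load("wt.npz"); m=optics.camera_model("wrist"); c=(np.array(m["K"]),m["k1"],z["Rw"],z["o"]); P=height(z["d"],c)
near=np.hypot(P[...,0]-.59,P[...,1]+.03)<.15
k=((P[...,2]>.05)&(P[...,2]<.08)&near&(P[...,0]<.535)).astype(np.uint8)
W=P[k>0]; print("tab pts",len(W),W.mean(0),W.max(0),W.min(0)); rect=cv2.minAreaRect((W[:,:2]*1000).astype(np.float32)); print(rect)
k=((P[...,2]>.025)&(P[...,2]<.08)&near&(P[...,0]>.5)).astype(np.uint8)
print(cv2.minAreaRect((P[k>0][:,:2]*1000).astype(np.float32)))
print(r.read_state()["time_s"])
E
```

```text
grip (np.float64(3.2467091172354703), array([ 0.008, -0.029]), 0)
touch False [0.47397741 0.28161482 0.0265555 ]
width 0.04076855453050844
lifted 0.04072208910373025 [ 0.7390379   0.07464961 -2.12556796]
contact True [ 0.59906974 -0.05955349  0.08476871]
top (0.5919596557617187, -0.030887779235839845, np.float64(-0.02096360515277662), (99.34713745117188, 99.42267608642578), np.float64(8.272252908566893), np.float64(0.014065045422107575))
tab pts 916 [ 0.49932167 -0.04792639  0.06621687] [ 0.50676488 -0.01861828  0.076272  ] [ 0.48891774 -0.07744015  0.05006272]
((497.65948486328125, -47.94036865234375), (6.927552700042725, 59.8989372253418), 12.989081382751465)
((582.1852416992188, -28.77179718017578), (178.94674682617188, 150.4035186767578), 12.59653091430664)
25.7167[ WARN:0@4.110] global loadsave.cpp:1063 imwrite_ Unsupported depth image for selected encoder is fallbacked to CV_8U.
```

View pics/wt.png

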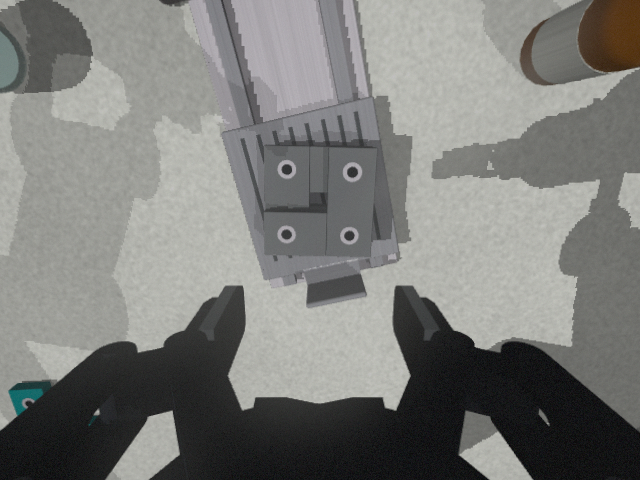

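The pile of three is square at (320,200), with the tab at (337,285) and the dryer axis at yaw about 0.223 rad. Now I'll push the tab home.

```bash
python3 - <<'E'
from h import *
y=.223; u=np.array([np.cos(y),np.sin(y)]); t=np.array([.4977,-.048]); Q=q(y)
P=lambda s,z:[*(t+s*u),z]
command_gripper(0); r.reach(P(-.045,.16),Q); r.move_straight(P(-.045,.077),speed=.1)
hit=r.move_straight(P(.102,.077),speed=.05,max_force=15); s=r.read_state()
print(hit,"s",(s["eef_pos"][:2]-t)@u,s["contact_force"],s["time_s"])
r.hold(.2); r.move_straight(P((s["eef_pos"][:2]-t)@u-.05,.077),speed=.1)
r.move_straight(P(.03,.27),speed=.15)
F=np.array([.5917,-.0305])+.1*u
print("top",look(*F,0,.072,"wh",back=.05)); 
z=np.load("wh.npz"); m=optics.camera_model("wrist"); c=(np.array(m["K"]),m["k1"],z["Rw"],z["o"]); W=height(z["d"],c)
v=np.nan_to_num(W); sl=(v[...,:2]-t)@u; k=(v[...,2]>.05)&(v[...,2]<.08)&(abs(sl-.1)<.03); k=k&(abs((v[...,:2]-t)@[-u[1],u[0]])<.04)
print("tab moved",cv2.minAreaRect((v[k][:,:2]*1000).astype(np.float32)),np.median(sl[k]),r.read_state()["time_s"])
E
```

```text
True s 0.0851252576007139 [ 0.80736771  0.40649014 -0.19901704] 30.325
top (0.688680419921875, -0.009137981414794922, np.float64(-0.0226963909160367), (99.37854766845703, 99.02462768554688), np.float64(8.633171954648828), np.float64(0.01404062251031295))
tab moved ((594.4511108398438, -26.19251251220703), (6.842705249786377, 59.40167236328125), 13.014991760253906) 0.10170060944020248 33.4833[ WARN:0@3.567] global loadsave.cpp:1063 imwrite_ Unsupported depth image for selected encoder is fallbacked to CV_8U.
```

View pics/wh.png

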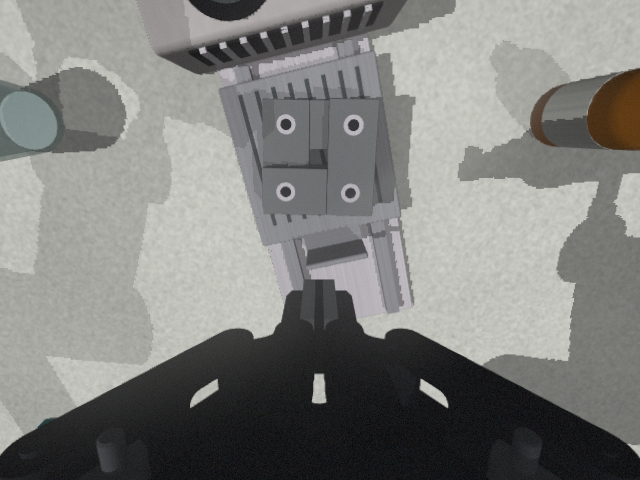

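The shuttle moved 99 mm and met the stop. The pile at (320,155) moved with it and is still square.

```bash
python3 -c "
from workcell import r
r.hold(.3); print(r.finish_job())"
```

```text
the job is handed in; nothing more can be done
None
```

I handed the job in at about 34 s: both loose brackets are piled square on the first (within about 1 mm by camera), and the shuttle moved about 99 mm to meet its stop with the pile still square. The bottle, the beaker and the two look-alikes were never touched, and no judge's result was returned.

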